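# Seat the bayonet lens on the inspection camera and hold it home

### The arm

A 6-joint arm with a two-finger parallel gripper is mounted at the origin on the work surface; the furniture and walls round the work are solid. World frame = base frame: x ahead of the robot, y to its left, z up, the work surface at z = 0. Lengths are in mm, angles in rad, forces in N, time in s.
With the tool pointing down it reaches from about 150 to 775 mm from the base axis. Payload 6.1 kg.
Tool frame: the origin (TCP) lies between the finger pads; the fingertips stand 22 mm ahead of it and the grasp point (between the pads) lies 3 mm ahead of it (bot.tips_ahead is the distance from the TCP to the fingertips, in mm); z points along the fingers, y is the line along which they close (so a half turn about z gives the same grasp; the last joint's range is limited). The gripper opens to 85 mm and grips with 20 to 120 N. Pads are 22 mm wide; open, the fingers measure 114 mm over their backs; the gripper's body (76 mm by 85 mm) begins 54 mm behind the grasp point. The pads swing forward as they close: fully open they stand 13 mm farther back than shut.
Start: joints at [1.254, 0.126, -0.04, 1.405, 0, 1.571], TCP at [163.545, 498.86, 253.295] pointing down, gripper open.
Joint ranges: [-2.72, 2.72], [-0.95, 1.95], [-1.27, 1.35], [-1.78, 2.02], [-1.46, 1.47], [-3.14, 3.14]. Speed limits (rad/s): [2.39, 2.39, 3.01, 3.14, 3.14, 3.14].

### API

Orientations are given as a rotation vector (axis times angle).
In Python, from rig import bot gives the robot as it stands.
- The arm moves only by the tool drive_tool, never from a script. Its argument "series" is a list of rows, each an object of numbers: "grip": the opening, from 0 (shut) to 1 (fully open); "dx", "dy", "dz": the shift along the world's x, y, z as a fraction of full scale; "spin": the turn about the world's z as a fraction of full scale. A call has 1 to 12 rows; each row is the pose to reach, as a shift and turn from the pose commanded when the call began; what a row does not reach only later rows make up. Full scale, the value 1, is 0.12 m for a shift and 120 degrees for a turn. A row lasts 1/10 s, in which the tool goes at most 50 mm and 8.59 degrees, less where a joint would pass 70% of its speed; a pose out of reach is approached as far as the arm can. A call with a number of a shift or a turn outside -1 to 1 is refused whole. A call with a gripper value outside its range is refused whole. The fingers move at their own pace and stop on an object; "force" is the grip in N (left out, the last holds). Time passes only in rows, so rows that repeat a pose let the fingers close. It gives the time, the measured TCP pose, the force, the opening and the grip force at its end, in the units of the state.
- bot.observe(): the state, without advancing time (a new reading comes with each control period).
- bot.camera(name): name is "scene" or "top"; returns a dict with "image" (420x560x3 uint8, blue, green, red), "camera_matrix" (3x3 intrinsics, pixels), "extrinsics" (4x4, takes a point from world to camera coordinates). Camera axes: x right, y up, looking along -z (the intrinsics and any distortion apply to the point x, -y, -z); pixel columns grow to the right and rows downward; lengths in mm; the calibration is good to about 2 mm. A picture is of the moment at which its call begins. There is no depth.
- bot.finish_job(): hands the job in; it is judged then, once.
Trained networks look in the newest picture that a camera, given by its name, has taken for a name from the list of things; names that differ only in an ending like _2 or _b are one class to them, and where a whole thing is asked for, a point or a joint stands for the part that bears it (a point fixed in the world has none). Each returns a list of dicts, best first, with "conf" (0 to 1); they miss things now and then, are a little off and sometimes report something else, mostly with a low value. They report only what shows in the picture. A call takes as long as a camera call. They do not tell look-alikes from the thing itself.
- bot.outline_of(thing, camera): "pixels" (420x560 bool, what is visible of it) and "rect" ([left, top, right, bottom] in pixels, round what is visible of it).
The state is a dict: "clock": time; "joint_pos": joint angles; "qd": joint speeds; "joint_efforts": joint torques, N m; "eef_pos": TCP position; "ee_rot": TCP orientation; "ft_force": force on the tool from outside, world axes, zero at the start; "moment": the same for the moment, N m; "grip_width": opening from 0.0 (shut) to 1.0 (fully open); "gripper_force": force on a finger pad.
Only numpy, scipy, OpenCV 4.12 (cv2) and the standard library are available. Lean on these libraries where they do the work, as an engineer would, in place of code of your own. Each camera call takes 0.05 s, during which the arm holds its last target. There are 200 camera calls.

### The job

The black knurled lens stands loose on the mount of the upward-looking inspection camera, resting on top of the mount's hidden lugs. Turn it by its collar until you feel its keyways drop over the lugs, push it straight down against the spring until it is fully home on the mount, and finish while still holding it pushed home there: do not let go at the end. Leave the bottle, tape, cap and screwdriver round about where they are.

Things in the scene. Friction and masses are not known exactly. Their poses are not given: they have to be found in the camera images.
- lens_collar (a point): Centre of the solid knurled collar (43 mm diameter, 20 mm tall) of the black lens, to grip. Loose, upright, 49 mm tall, 0.1 to 0.2 kg; z is its axis, up. Flat top (silver bezel, green glass) 13 mm above this point, underside 36 mm below it. Under the collar is a hollow skirt, 41 mm diameter, 26 mm tall. Its yaw tells nothing of the lugs.
- lens_foot (a point): Centre of the lens's underside, z up. Inside the skirt is a bore 26 mm in diameter, 1 mm wider all round than the barrel, with three keyways 10 mm wide cut from below, a third of a turn apart, invisible from outside.
- mount_seat (a point): Centre of the camera mount's flat seat (dark disc, 54 mm diameter), 50 mm above the table; z up is the mount axis. The silver camera housing below, 102 x 78 mm, 40 mm tall, long along x, is fixed. When the lens is home its underside stops on this seat, so lens_collar is 36 mm above it.
- barrel_top (a point): Centre of the top of the mount's barrel (24 mm diameter, 22 mm tall from the seat), inside the lens. It carries three lugs 5 mm wide, a third of a turn apart, hidden, at an angle that differs each time. Lug tops are 8 mm above the seat; the lens rests on them at the start.
- lug_level (a point): Point on the mount axis at the height of the lug tops. Within a third of a turn (2.1 rad) either way the keyways meet the lugs; they pass within about 0.12 rad either side of exact alignment. Then the lens can go down 3 mm freely to the spring ring, and 5 mm more against the spring to the seat.
- spring_ring (a joint): How far the brass spring ring round the barrel is pressed down, m: 0 with its top 5 mm above the seat, 0.005 when level with the seat (lens fully home). The spring pushes up with about 3 N at 0 and 8 N at 0.005; let go, it lifts the lens again. If the lens binds on a lug's side on the way down, ease it a few degrees to and fro.
- ipa_bottle_mid (a point): Bystander: white dropper bottle with blue cap, loose, 48 mm in diameter, 126 mm tall, this point 60 mm up. Not to be moved.
- tape_blue_mid (a point): Bystander: roll of blue tape, loose, 60 mm in diameter, 24 mm tall, this point at its centre. Not to be moved.
- cap_orange_mid (a point): Bystander: orange cap, loose, 25 mm in diameter, 34 mm tall, this point at its centre. Not to be moved.
- driver_small_mid (a point): Bystander: small yellow screwdriver, loose, 17 mm thick and 160 mm long along y, lying flat, this point at its middle. Not to be moved.
There are look-alikes about, which are no part of the job. Leave any yellow look-alike of the part that bears lens_collar alone.

How it is judged (in metres and radians):
At the end, for the whole second after the job is handed in: The lens is on the mount, its axis within 4 mm of the mount's and upright within 4 degrees, its underside within 1.2 mm of the seat, the spring ring pressed at least 4 of its 5 mm, and the fingers still bear on the lens with more than 2 N (value of joint spring_ring above 0.004 m and horizontal distance between lens_collar and mount_seat below 0.004 m and z of lens_collar in the frame of mount_seat below 0.0372 m and angle between lens_collar's own z axis and vertical below 0.07 rad and contact force between the fingers and lens above 2 N); the arm keeps its last pose, push and grip.
It fails at once if the white dropper bottle with blue cap is pushed more than 30 mm or knocked over (distance of ipa_bottle_mid from where it was at the start of the episode above 0.03 m).
It fails at once if the roll of blue tape is pushed more than 30 mm or knocked over (distance of tape_blue_mid from where it was at the start of the episode above 0.03 m).
It fails at once if the orange cap is pushed more than 30 mm or knocked over (distance of cap_orange_mid from where it was at the start of the episode above 0.03 m).
It fails at once if the small yellow screwdriver is pushed more than 30 mm or knocked over (distance of driver_small_mid from where it was at the start of the episode above 0.03 m).
It also fails if it takes over 45 s, if anything falls off the work surface, if the arm or the gripper's body presses on something with over 40 N, if the wrist force passes 120 N, or if a joint passes its speed limit or range.

## Working session

There is one attempt and no reset: what is moved stays moved. The work goes in short steps, Python scripts to look and compute and a tool call to move; the robot and the scene stay as the last step left them, time stands still between calls to the robot, and variables do not carry over. Pictures are saved under pics/ and viewed, at most 10 in all, crops included, and the job is handed in when it is done.

Besides the shell and the picture viewer there is one more tool, called after "Request:" as name(argument=value, ...) on one line, values as JSON. drive_tool: Moves the arm, as the interface text tells. Its arguments: {"type":"object","properties":{"series":{"type":"array","items":{"type":"object","properties":{"grip":{"type":"number"},"dx":{"type":"number","minimum":-1,"maximum":1},"dy":{"type":"number","minimum":-1,"maximum":1},"dz":{"type":"number","minimum":-1,"maximum":1},"spin":{"type":"number","minimum":-1,"maximum":1}}}},"force":{"type":"number"}},"required":["series"]}

```bash
mkdir -p pics
cat > h.py <<'E'
import numpy as np, cv2
from rig import bot
def ray(c,u,v,z):
    K=c["camera_matrix"];E=c["extrinsics"]
    d=np.linalg.inv(K)@[u,v,1]; d=np.array([d[0],-d[1],-d[2]])
    R=E[:3,:3];o=-R.T@E[:3,3];w=R.T@d
    return o+w*(z-o[2])/w[2]
def proj(c,p):
    q=c["extrinsics"]@np.append(p,1); q=c["camera_matrix"]@[q[0],-q[1],-q[2]]
    return q[:2]/q[2]
E
python3 - <<'E'
from h import *
s=bot.observe();print(s)
for n in("top","scene"):
    c=bot.camera(n);cv2.imwrite(f"pics/{n}0.png",c["image"])
    print(n,c["extrinsics"].round(3).tolist())
    for t in("lens_collar","ipa_bottle_mid","tape_blue_mid","cap_orange_mid","driver_small_mid"):
        for r in bot.outline_of(t,n):
            x=r["rect"];print(t,r["conf"],x,ray(c,(x[0]+x[2])/2,(x[1]+x[3])/2,94 if t[0]=='l' else 20).round())
E
```

```text
{'clock': 0.0, 'joint_pos': array([ 1.25399659e+00,  1.26425689e-01, -4.06020013e-02,  1.40541082e+00,
       -1.33677746e-05,  1.57081698e+00]), 'qd': array([0.00016753, 0.00076619, 0.00052317, 0.0004261 , 0.00189282,
       0.00010855]), 'joint_efforts': array([-1.18550097e-04, -4.35916686e+01,  3.52923882e+01,  1.73304806e-02,
       -1.02255801e-04,  1.08428910e-05]), 'eef_pos': array([163.43989706, 498.52162425, 252.50722976]), 'ee_rot': array([-4.95542600e-01, -3.10201402e+00,  2.55036263e-03]), 'ft_force': array([ 0.1254698 , -1.39596752,  0.46205086]), 'moment': array([ 0.00132749, -0.00453027, -0.0021183 ]), 'gripper_force': 0.0, 'grip_width': 1.0023475336261867}
top [[-0.018, -1.0, 0.003, -131.599], [0.99, -0.017, 0.142, -574.372], [-0.142, 0.005, 0.99, -953.427], [0.0, 0.0, 0.0, 1.0]]
lens_collar 0.7 [285.5, 251.3, 311.7, 272.8] [ 459. -154.   94.]
lens_collar 0.69 [233.2, 234.4, 254.6, 257.4] [491. -52.  94.]
lens_collar 0.47 [282.8, 115.3, 310.9, 145.4] [ 713. -155.   94.]
ipa_bottle_mid 0.76 [360.2, 238.8, 388.5, 264.6] [ 479. -309.   20.]
ipa_bottle_mid 0.41 [230.6, 23
[... 333 characters left out ...]
7, -493.246], [0.0, 0.0, 0.0, 1.0]]
lens_collar 0.63 [258.3, 241.8, 282.8, 280.9] [480. -44.  94.]
lens_collar 0.56 [314.0, 255.5, 339.7, 292.2] [ 406. -105.   94.]
lens_collar 0.51 [243.1, 266.4, 306.5, 321.2] [416. -14.  94.]
ipa_bottle_mid 0.96 [373.1, 195.5, 403.5, 253.9] [ 506. -331.   20.]
ipa_bottle_mid 0.64 [243.7, 187.3, 270.5, 210.4] [ 729. -153.   20.]
tape_blue_mid 0.94 [244.5, 187.9, 271.5, 211.9] [ 724. -153.   20.]
tape_blue_mid 0.2 [196.2, 217.0, 209.0, 234.1] [711. -17.  20.]
cap_orange_mid 0.56 [244.1, 187.3, 269.8, 210.4] [ 729. -153.   20.]
cap_orange_mid 0.44 [196.3, 217.8, 209.6, 237.0] [706. -15.  20.]
driver_small_mid 0.62 [287.3, 299.0, 364.6, 345.4] [376. -84.  20.]
```

View pics/top0.png

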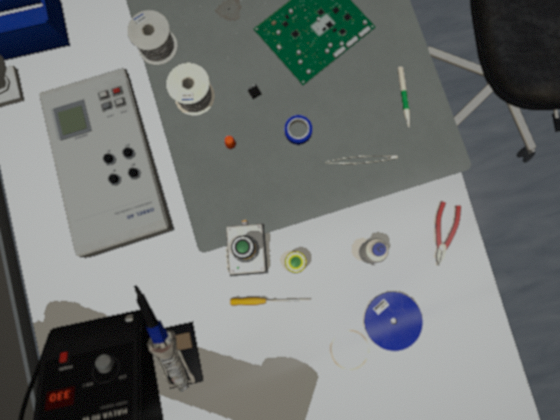

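View pics/scene0.png

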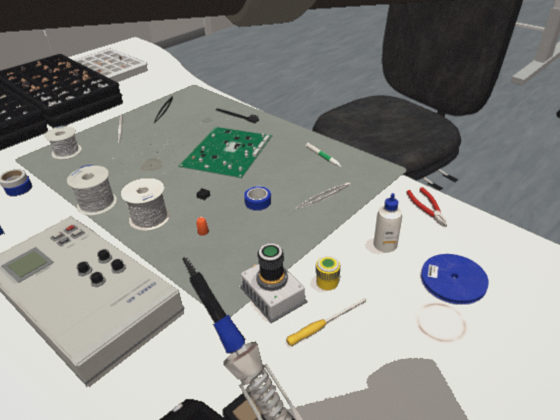

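The top image shows the black lens on the silver housing at about (243,246). The yellow look-alike is at (296,261), the bottle at (375,250) and the screwdriver at (270,300). In the scene image the black lens is at (270,261) and the yellow one at (327,273). The black one on the mount fits the description, and I'll confirm it in one crop.

Run:
```python
from h import *
from scipy.optimize import least_squares
cs={}
for n in("top","scene"):
    c=cs[n]=bot.camera(n)
a=cs["top"]["image"][195:315,130:330];b=cs["scene"]["image"][215:335,180:380]
cv2.imwrite("pics/crop.png",np.hstack([cv2.resize(i,None,fx=2*1,fy=2*1,interpolation=3) for i in(a,b)]).repeat(1,0))
# green glass centroid
P={}
for n,(u,v) in {"top":(243,246),"scene":(270,253)}.items():
    im=cs[n]["image"].astype(int);m=(im[...,1]-im[...,2]>25)
    k=np.zeros_like(m);k[v-14:v+14,u-14:u+14]=1
    ys,xs=np.nonzero(m&k);P[n]=(xs.mean()+.0,ys.mean());print(n,P[n],len(xs),ray(cs[n],*P[n],107))
r=least_squares(lambda p:np.r_[proj(cs["top"],p)-P["top"],proj(cs["scene"],p)-P["scene"]],[490,-50,107])
print(r.x,r.fun)
for n in cs: print(n,cs[n]["camera_matrix"][0,0], [proj(cs[n],[r.x[0],r.x[1],z]).round(1).tolist() for z in (107,94,58,50)])
# housing & iron heights
for n,(u,v) in {"top":(138,290)}.items():print("iron tip",ray(cs[n],u,v,80))
print(ray(cs["top"],185,385,50),ray(cs["top"],155,330,60))
```

```text
top (np.float64(241.98130841121494), np.float64(246.44859813084113)) 107 [488.76228219 -49.14063207 107.        ]
scene (np.float64(270.10185185185185), np.float64(250.7037037037037)) 108 [489.54346434 -50.13223502 107.        ]
[488.56832418 -49.4267502  108.15396896] [ 0.09565184  0.06384126 -0.10112357 -0.00960126]
top 495.8261440493255 [[242.1, 246.6], [242.8, 247.0], [244.5, 248.1], [244.9, 248.3]]
scene 473.1229759504875 [[270.0, 251.2], [270.4, 257.0], [271.3, 272.3], [271.5, 275.5]]
iron tip [412.12395584 149.11350505  80.        ]
[232.84400145  64.82259824  50.        ] [336.22457363 120.94963076  60.        ]
```

View pics/crop.png

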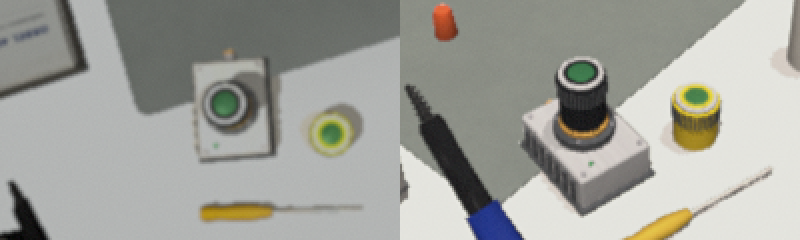

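The crop confirms the black lens on the silver mount. Its axis is at about (489, -49.6) and its top at z≈107. I'll travel high, x first, clear of the soldering iron.

Request:
drive_tool(series=[{"dx":0.33,"dy":0,"dz":0.3,"grip":1},{"dx":0.66,"dy":-0.2,"dz":0.4,"grip":1},{"dx":1,"dy":-0.5,"dz":0.4,"grip":1},{"dx":1,"dy":-0.9,"dz":0.4,"grip":1}])

```text
$.series[0]: bad value
```

Request:
drive_tool(series=[{"dx":0.33,"dy":-0.3,"dz":0,"grip":1},{"dx":0.66,"dy":-0.6,"dz":0,"grip":1},{"dx":1,"dy":-1,"dz":0,"grip":1},{"dx":1,"dy":-1,"dz":0,"grip":1}])

```text
$.series[0]: bad value
```

Request:
drive_tool(series=[{"dx":0.3,"dy":-0.3,"dz":0,"grip":1},{"dx":0.5,"dy":-0.6,"dz":0,"grip":1},{"dx":0.7,"dy":-1,"dz":0,"grip":1},{"dx":0.7,"dy":-1,"dz":0,"grip":1}])

```text
$.series[0]: bad value
```

Request:
drive_tool(series=[{"dx":0,"dy":-0.3,"dz":0,"grip":1},{"dx":0,"dy":-0.6,"dz":0,"grip":1},{"dx":0,"dy":-1,"dz":0,"grip":1},{"dx":0,"dy":-1,"dz":0,"grip":1}])

```text
$.series[0]: bad value
```

Request:
drive_tool(series=[{"dx":0.33,"dy":0.0,"dz":0.3,"spin":0.0,"grip":1.0},{"dx":0.66,"dy":-0.2,"dz":0.4,"spin":0.0,"grip":1.0},{"dx":1.0,"dy":-0.5,"dz":0.4,"spin":0.0,"grip":1.0},{"dx":1.0,"dy":-0.9,"dz":0.4,"spin":0.0,"grip":1.0}])

```text
clock: 1.1
eef_pos: [286.7, 392.6, 300.4]
ee_rot: [0.498, 3.101, -0.0]
ft_force: [1.4, -0.7, 0.2]
grip_width: 0.997
gripper_force: 0.0
```

Request:
drive_tool(series=[{"dx":0.33,"dy":-0.3,"dz":0.0,"spin":0.0,"grip":1.0},{"dx":0.66,"dy":-0.6,"dz":0.0,"spin":0.0,"grip":1.0},{"dx":1.0,"dy":-1.0,"dz":0.0,"spin":0.0,"grip":1.0},{"dx":1.0,"dy":-1.0,"dz":0.0,"spin":0.0,"grip":1.0}])

```text
clock: 1.5
eef_pos: [405.4, 269.5, 301.4]
ee_rot: [0.501, 3.1, -0.001]
ft_force: [0.1, -0.2, 0.0]
grip_width: 1.003
gripper_force: 0.0
```

Request:
drive_tool(series=[{"dx":0.3,"dy":-0.3,"dz":0.0,"spin":0.0,"grip":1.0},{"dx":0.5,"dy":-0.6,"dz":0.0,"spin":0.0,"grip":1.0},{"dx":0.7,"dy":-1.0,"dz":0.0,"spin":0.0,"grip":1.0},{"dx":0.7,"dy":-1.0,"dz":0.0,"spin":0.0,"grip":1.0}])

```text
clock: 1.9
eef_pos: [489.4, 148.1, 301.0]
ee_rot: [0.505, 3.1, -0.002]
ft_force: [-0.5, -0.1, 0.1]
grip_width: 0.998
gripper_force: 0.0
```

Request:
drive_tool(series=[{"dx":0.0,"dy":-0.3,"dz":0.0,"spin":0.0,"grip":1.0},{"dx":0.0,"dy":-0.6,"dz":0.0,"spin":0.0,"grip":1.0},{"dx":0.0,"dy":-1.0,"dz":0.0,"spin":0.0,"grip":1.0},{"dx":0.0,"dy":-1.0,"dz":0.0,"spin":0.0,"grip":1.0}])

```text
clock: 2.3
eef_pos: [487.1, 28.5, 301.5]
ee_rot: [0.504, 3.1, -0.002]
ft_force: [0.1, 0.8, -0.1]
grip_width: 0.999
gripper_force: 0.0
```

Request:
drive_tool(series=[{"dx":0.01,"dy":-0.35,"dz":-0.2,"spin":0.0,"grip":1.0},{"dx":0.01,"dy":-0.67,"dz":-0.6,"spin":0.0,"grip":1.0},{"dx":0.01,"dy":-0.67,"dz":-1.0,"spin":0.0,"grip":1.0},{"dx":0.01,"dy":-0.67,"dz":-1.0,"spin":0.0,"grip":1.0},{"dx":0.01,"dy":-0.67,"dz":-1.0,"spin":0.0,"grip":1.0}])

```text
clock: 2.8
eef_pos: [487.8, -47.4, 180.7]
ee_rot: [-0.494, -3.099, -0.0]
ft_force: [-0.1, 0.4, 0.8]
grip_width: 1.0
gripper_force: 0.0
```

Run:
```python
from h import *
s=bot.observe();print(s["eef_pos"],s["joint_pos"].round(3),s["ft_force"])
c=bot.camera("scene");cv2.imwrite("pics/s1.png",cv2.resize(c["image"][130:340,150:410],None,fx=2.5,fy=2.5))
```

```text
[487.77612062 -47.37059428 180.72741108] [-0.097  0.073 -0.258  1.243  0.     0.219] [-0.10842229  0.36881137  0.82772273]
```

View pics/s1.png

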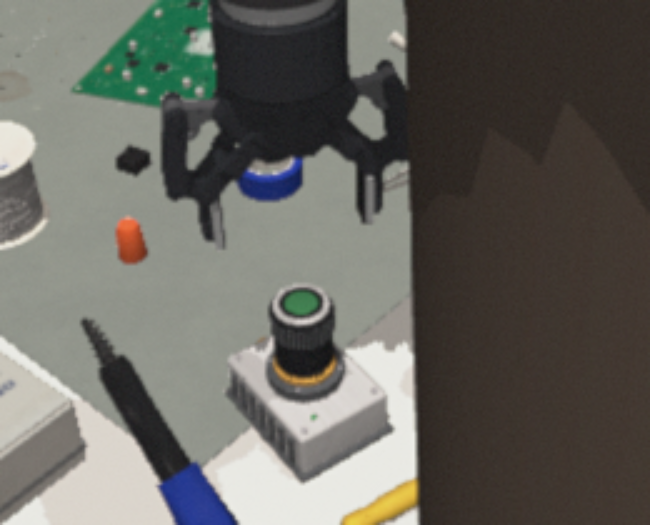

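The view shows the open fingers straddling the lens at (300,310), with nothing in the way. Descending to the collar now.

Request:
drive_tool(series=[{"dx":0.0,"dy":0.0,"dz":-0.3,"spin":0.0,"grip":1.0},{"dx":0.0,"dy":0.0,"dz":-0.55,"spin":0.0,"grip":1.0},{"dx":0.0,"dy":0.0,"dz":-0.69,"spin":0.0,"grip":1.0},{"dx":0.0,"dy":0.0,"dz":-0.69,"spin":0.0,"grip":1.0},{"dx":0.0,"dy":0.0,"dz":-0.69,"spin":0.0,"grip":1.0}])

```text
clock: 3.35
eef_pos: [490.5, -47.5, 101.1]
ee_rot: [0.493, 3.099, 0.001]
ft_force: [0.7, 0.5, 0.6]
grip_width: 1.005
gripper_force: 0.0
```

Run:
```python
from h import *
for i in range(3):
    c=bot.camera("top" if i<2 else "scene");s=bot.observe();print(s["eef_pos"].round(1),s["ft_force"].round(1))
cv2.imwrite("pics/s2.png",cv2.resize(c["image"][180:320,190:360],None,fx=3.5,fy=3.5))
```

```text
[490.6 -47.7 101.2] [ 1.1 -0.1 -0.3]
[490.5 -47.8 101.1] [-1.2  0.4 -0.3]
[490.2 -47.9 100.8] [ 0.1 -0.5  0.4]
```

View pics/s2.png

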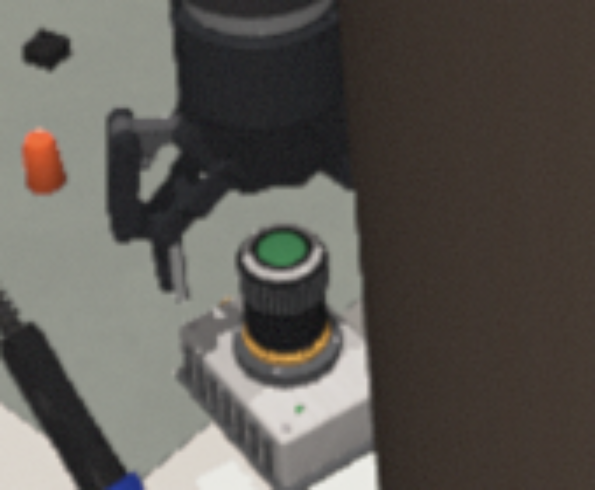

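The fingers straddle the collar at (283,285) in the picture. Next I lower slightly and close gently.

Request:
drive_tool(series=[{"dx":-0.01,"dy":-0.01,"dz":-0.02,"spin":0.0,"grip":0.7},{"dx":-0.01,"dy":-0.01,"dz":-0.02,"spin":0.0,"grip":0.55},{"dx":-0.01,"dy":-0.01,"dz":-0.02,"spin":0.0,"grip":0.45},{"dx":-0.01,"dy":-0.01,"dz":-0.02,"spin":0.0,"grip":0.45},{"dx":-0.01,"dy":-0.01,"dz":-0.02,"spin":0.0,"grip":0.45},{"dx":-0.01,"dy":-0.01,"dz":-0.02,"spin":0.0,"grip":0.45}], force=25)

```text
clock: 4.1
eef_pos: [487.6, -49.3, 96.4]
ee_rot: [0.496, 3.102, 0.0]
ft_force: [0.4, 1.4, 3.0]
grip_width: 0.493
gripper_force: 25.2
```

Request:
drive_tool(series=[{"dx":0.0,"dy":0.0,"dz":-0.01,"spin":0.0,"grip":0.4},{"dx":0.0,"dy":0.0,"dz":-0.01,"spin":0.0,"grip":0.4},{"dx":0.0,"dy":0.0,"dz":-0.01,"spin":0.0,"grip":0.4}], force=40)

```text
clock: 4.4
eef_pos: [487.8, -49.4, 96.2]
ee_rot: [0.495, 3.101, 0.0]
ft_force: [-3.8, 0.8, 10.8]
grip_width: 0.492
gripper_force: 39.9
```

Run:
```python
from h import *
for i in range(3):
    bot.camera("top");s=bot.observe();print(s["eef_pos"].round(1),s["ft_force"].round(1),s["moment"].round(2))
```

```text
[487.9 -49.4  96.2] [-2.6  1.4 11.7] [ 0.1   0.75 -0.03]
[487.9 -49.4  96.2] [-4.1  1.  11.8] [ 0.11  0.69 -0.01]
[487.8 -49.4  96.2] [-3.   0.6 12.4] [ 0.12  0.65 -0.06]
```

Request:
drive_tool(series=[{"dx":-0.004,"dy":0.0,"dz":0.0,"spin":0.03,"grip":0.4},{"dx":-0.004,"dy":0.0,"dz":0.0,"spin":0.06,"grip":0.4},{"dx":-0.004,"dy":0.0,"dz":0.0,"spin":0.09,"grip":0.4},{"dx":-0.004,"dy":0.0,"dz":0.0,"spin":0.12,"grip":0.4},{"dx":-0.004,"dy":0.0,"dz":0.0,"spin":0.15,"grip":0.4},{"dx":-0.004,"dy":0.0,"dz":0.0,"spin":0.15,"grip":0.4}])

```text
clock: 5.15
eef_pos: [487.7, -49.7, 96.2]
ee_rot: [0.002, 3.139, -0.001]
ft_force: [-2.3, -0.6, 10.3]
grip_width: 0.489
gripper_force: 39.6
```

Request:
drive_tool(series=[{"dx":-0.002,"dy":0.0,"dz":0.0,"spin":0.03,"grip":0.4},{"dx":-0.002,"dy":0.0,"dz":0.0,"spin":0.06,"grip":0.4},{"dx":-0.002,"dy":0.0,"dz":0.0,"spin":0.09,"grip":0.4},{"dx":-0.002,"dy":0.0,"dz":0.0,"spin":0.12,"grip":0.4},{"dx":-0.002,"dy":0.0,"dz":0.0,"spin":0.12,"grip":0.4}])

```text
clock: 5.65
eef_pos: [487.1, -49.7, 95.6]
ee_rot: [-0.391, 3.116, -0.002]
ft_force: [-0.3, -0.8, 5.4]
grip_width: 0.489
gripper_force: 39.6
```

Request:
drive_tool(series=[{"dx":0.0,"dy":0.0,"dz":-0.01,"spin":0.0,"grip":0.4},{"dx":0.0,"dy":0.0,"dz":-0.01,"spin":0.0,"grip":0.4},{"dx":0.0,"dy":0.0,"dz":-0.01,"spin":0.0,"grip":0.4}])

```text
clock: 5.95
eef_pos: [487.5, -49.7, 94.9]
ee_rot: [-0.389, 3.115, -0.002]
ft_force: [-0.6, -0.7, 9.7]
grip_width: 0.495
gripper_force: 39.9
```

Request:
drive_tool(series=[{"dx":0.0,"dy":0.0,"dz":0.0,"spin":0.03,"grip":0.4},{"dx":0.0,"dy":0.0,"dz":0.0,"spin":0.06,"grip":0.4},{"dx":0.0,"dy":0.0,"dz":0.0,"spin":0.06,"grip":0.4}], force=60)

```text
clock: 6.25
eef_pos: [486.7, -49.9, 93.7]
ee_rot: [0.584, -3.087, 0.002]
ft_force: [-1.2, -2.9, 2.3]
grip_width: 0.486
gripper_force: 60.5
```

Run:
```python
from h import *
for i in range(2):
    c=bot.camera("scene");s=bot.observe();print(s["eef_pos"].round(1),s["ft_force"].round(1),s["moment"].round(2))
cv2.imwrite("pics/s3.png",cv2.resize(c["image"][210:310,210:330],None,fx=5,fy=5))
```

```text
[486.7 -49.9  93.7] [-0.3 -3.2  2.1] [-0.76  0.08 -0.01]
[486.8 -49.9  93.7] [-0.5 -3.9  2.3] [-0.78  0.09 -0.04]
```

View pics/s3.png

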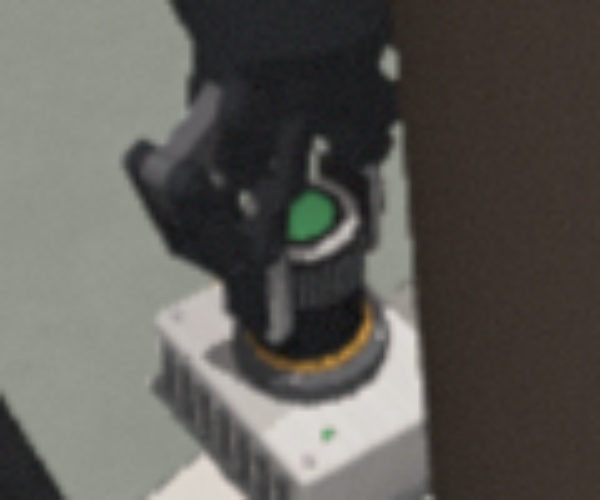

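The gripper holds the collar, the lens is upright and the brass ring is visible near (320,360). The vertical force has fallen to 2 N, so the keyways are probably dropping over the lugs. Probing down.

Request:
drive_tool(series=[{"dx":0.0,"dy":-0.003,"dz":-0.01,"spin":0.0,"grip":0.4},{"dx":0.0,"dy":-0.003,"dz":-0.02,"spin":0.0,"grip":0.4},{"dx":0.0,"dy":-0.003,"dz":-0.02,"spin":0.0,"grip":0.4}])

```text
clock: 6.65
eef_pos: [486.8, -50.0, 91.4]
ee_rot: [-0.583, 3.087, -0.001]
ft_force: [-0.7, -3.5, 4.5]
grip_width: 0.485
gripper_force: 60.7
```

It went 4.8 mm down with a spring-like force, so the keyways are over the lugs. Pushing home.

Request:
drive_tool(series=[{"dx":0.0,"dy":-0.003,"dz":-0.01,"spin":0.0,"grip":0.4},{"dx":0.0,"dy":-0.003,"dz":-0.02,"spin":0.0,"grip":0.4},{"dx":0.0,"dy":-0.003,"dz":-0.03,"spin":0.0,"grip":0.4},{"dx":0.0,"dy":-0.003,"dz":-0.03,"spin":0.0,"grip":0.4},{"dx":0.0,"dy":-0.003,"dz":-0.03,"spin":0.0,"grip":0.4}])

```text
clock: 7.15
eef_pos: [486.8, -50.0, 88.7]
ee_rot: [-0.584, 3.086, -0.0]
ft_force: [-3.4, -2.9, 10.4]
grip_width: 0.483
gripper_force: 61.7
```

Request:
drive_tool(series=[{"dx":-0.003,"dy":-0.003,"dz":-0.01,"spin":0.0,"grip":0.4},{"dx":-0.003,"dy":-0.003,"dz":-0.01,"spin":0.0,"grip":0.4},{"dx":-0.003,"dy":-0.003,"dz":-0.01,"spin":0.0,"grip":0.4}])

```text
clock: 7.45
eef_pos: [486.8, -50.1, 88.6]
ee_rot: [-0.584, 3.084, 0.001]
ft_force: [-6.6, -1.3, 19.4]
grip_width: 0.482
gripper_force: 62.5
```

Request:
drive_tool(series=[{"dx":0.0,"dy":0.0,"dz":-0.01,"spin":0.0,"grip":0.4},{"dx":0.0,"dy":0.0,"dz":-0.01,"spin":0.0,"grip":0.4},{"dx":0.0,"dy":0.0,"dz":-0.01,"spin":0.0,"grip":0.4}])

```text
clock: 7.75
eef_pos: [486.9, -50.1, 88.6]
ee_rot: [-0.583, 3.084, 0.0]
ft_force: [-9.8, -1.7, 28.1]
grip_width: 0.484
gripper_force: 63.4
```

Hard stop at z≈88.6. I'll ease it to and fro to rule out binding on a lug.

Request:
drive_tool(series=[{"dx":-0.005,"dy":-0.002,"dz":0.0,"spin":0.025,"grip":0.4},{"dx":-0.005,"dy":-0.002,"dz":0.0,"spin":0.04,"grip":0.4},{"dx":-0.005,"dy":-0.002,"dz":0.0,"spin":0.0,"grip":0.4},{"dx":-0.005,"dy":-0.002,"dz":0.0,"spin":-0.03,"grip":0.4},{"dx":-0.005,"dy":-0.002,"dz":0.0,"spin":0.0,"grip":0.4},{"dx":-0.005,"dy":-0.002,"dz":0.0,"spin":0.0,"grip":0.4},{"dx":-0.005,"dy":-0.002,"dz":0.0,"spin":0.0,"grip":0.4}])

```text
clock: 8.45
eef_pos: [488.0, -50.5, 88.6]
ee_rot: [-0.583, 3.081, -0.001]
ft_force: [-2.5, -2.5, 21.8]
grip_width: 0.485
gripper_force: 62.5
```

Run:
```python
from h import *
for i in range(2):
    c=bot.camera("scene");s=bot.observe();print(s["eef_pos"].round(1),s["ft_force"].round(1),s["moment"].round(2),s["ee_rot"])
cv2.imwrite("pics/s4.png",cv2.resize(c["image"][210:310,210:330],None,fx=5,fy=5))
```

```text
[488.  -50.5  88.6] [-3.4 -2.5 23.3] [-0.11  0.71  0.13] [-5.83179977e-01  3.08063343e+00 -1.37180345e-03]
[488.  -50.6  88.6] [-2.2 -2.  23. ] [-0.11  0.76  0.1 ] [-5.83164173e-01  3.08068761e+00 -1.38579983e-03]
```

View pics/s4.png

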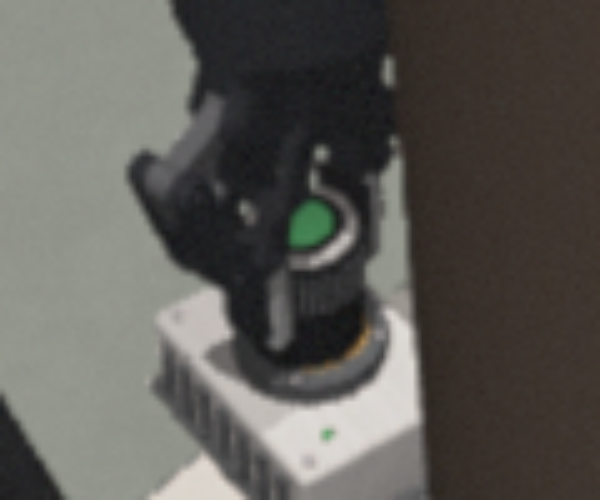

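The lens has gone down with only a sliver of the brass ring still showing near (350,345). The stop at z≈88.6 did not change under easing with 23 N of push. That is about 8 mm below the start, so it is home, still gripped at 62 N. Handing in.

```bash
python3 -c "
from rig import bot
print(bot.finish_job())"
```

```text
the job is handed in; nothing more can be done
None
```

I handed in the job with the lens at a hard stop on the mount, 7.6 mm of the nominal 8 mm below where it started, still gripped at about 62 N and pushed down with about 23 N. Easing it to and fro did not move the stop, and the bystanders were not touched as far as I could see. The hand-in gave no verdict.

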